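# Zero the squareness checker, then press the try square into its corner and hold it

## Robot

A 6-joint arm with a two-finger parallel gripper is mounted at the origin on a cart in front of the work surface, level with it; the furniture and walls round the work are solid. World frame = base frame: x ahead of the robot, y to its left, z up, the work surface at z = 0. Lengths are in m, angles in degrees, forces in N, time in s.
With the tool pointing down it reaches from about 0.375 to 0.9 m from the base axis. Payload 3.1 kg.
Tool frame: the origin (TCP) lies at the very end of the fingers, on their centre line; the grasp point (between the pads) lies 19 mm behind it (bot.hold_point_z is the z of the grasp point in the tool frame, in m); z points along the fingers, y is the direction in which the jaws open and shut (so a half turn about z gives the same grasp; the last joint's range is limited). The gripper opens to 87 mm and grips with 3 to 60 N. Pads are 19 mm wide; open, the fingers measure 117 mm over their backs; the gripper's body (75 mm by 190 mm) begins 51 mm behind the grasp point.
Start: joints at [54.746, 30.224, 82.088, -0, 67.689, -10.227], TCP at [0.264, 0.566, 0.223] pointing down, gripper open.
Joint ranges: [-176.69, 176.69], [-43.24, 126.21], [12.49, 139.97], [-82, 262], [0, 151.66], [-163.58, 163.58]. Speed limits (degrees/s): [159.86, 159.86, 180, 180, 180, 180].

## Interface

Orientations are given as a 3x3 rotation matrix whose columns are the frame's x, y, z axes.
In Python, from rig import bot gives the robot as it stands.
- The arm moves only by the tool servo_tool, never from a script. Its argument "increments" is a list of rows, each a list of 3 entries, a list of its own where there are three numbers: the closure, from 0 (fully open) to 1 (shut), then the shift along the tool's x, y, z in mm, then the turn about the tool's z in degrees. In form: [[claw, [x, y, z], turn], ...]. A call has 1 to 5 rows; each row shifts and turns the commanded pose from where the row before left it, along the tool's axes as they then stand; what a row does not reach is not made up. A row lasts 1/8 s, in which the tool goes at most 62.5 mm and 10.7 degrees, less where a joint would pass 70% of its speed; a pose out of reach is approached as far as the arm can. A call with a gripper value outside its range is refused whole. The fingers move at their own pace and stop on an object; the grip force is fixed at half the most. Time passes only in rows, so rows that do not move let the fingers close. It gives the time, the measured TCP pose, the force and the opening at its end, in the units of the state.
- bot.read_state(): the state, without advancing time (a new reading comes with each control period).
- bot.capture(name): name is "scene" or "top" or "wrist"; returns (picture, depth): 400x640x3 uint8, blue, green, red; 400x640 float32, m along the optical axis (not along the pixel's ray), 0 where there is no reading.
- bot.camera_info(name): a dict with "K" (3x3 intrinsics, pixels), "distortion" ([k1, k2, p1, p2, k3] as OpenCV has them; the pictures are not rectified), "R" (3x3) and "t" (3): a world point X has camera coordinates R X + t; the wrist camera has in their place "mount" (4x4, takes a point from camera to tool coordinates, whose origin is the TCP and whose axes are the flange's). Camera axes: x right, y down, z forward; pixel columns grow to the right and rows downward; lengths in m; the calibration is good to about 2 mm. A picture is of the moment at which its call begins: read the wrist's pose just before it. camera_info takes no time and is no camera call.
- bot.hand_in(): hands the job in, once; it reports no verdict.
Trained networks look in the newest picture that a camera, given by its name, has taken for a name from the list of things; names that differ only in an ending like _2 or _b are one class to them, and where a whole thing is asked for, a point or a joint stands for the part that bears it (a point fixed in the world has none). Each returns a list of dicts, best first, with "p" (0 to 1); they miss things now and then, are a little off and sometimes report something else, mostly with a low value. They report only what shows in the picture. A call takes as long as a camera call. They do not tell look-alikes from the thing itself.
- bot.find_in(camera, thing): "bbox" ([left, top, right, bottom] in pixels, round what is visible of it).
- bot.trace(camera, thing): "region" (400x640 bool, what is visible of it) and "bbox" ([left, top, right, bottom] in pixels, round what is visible of it).
The state is a dict: "time_s": time; "joint_positions": joint angles; "qvel": joint speeds; "tau": joint torques, N m; "position": TCP position; "tcp_rot": TCP orientation; "force": force on the tool from outside, world axes, zero at the start; "moment": the same for the moment, N m; "opening": opening from 0.0 (shut) to 1.0 (fully open).
Only numpy, scipy, OpenCV 4.12 (cv2) and the standard library are available. Lean on these libraries where they do the work, as an engineer would, in place of code of your own. Each camera call takes 0.05 s, during which the arm holds its last target.

## Task

Zero the squareness checker by pushing its green spring plunger all the way down to the stop and letting it come back up. Then take the try square by its black grip bar, lay it flat on the grey plate and press its heel into the corner of the two fences, the blue stock's long outer side flat against the far fence and the steel blade's outer edge flat against the left one. Finish while still gripping the square and pressing it against both fences; do not disturb the cups, tape measure or spanner.

Things in the scene. Friction and masses are not known exactly. Their poses are not given: they have to be found in the camera images.
- station: grey base plate of the checker, fixed, 144 x 144 mm, 12 mm thick; origin at the centre of its underside on the worktop, z up, yaw within 0.25 rad. The far fence stands along its +x side, the left fence along its +y side; it is open towards -x and -y.
- fence_far: far fence, aluminium, 14 mm thick, 12 mm high, 112 mm long, fixed on the plate. Its working face is the plane x = +56 mm of the station, looks to -x and spans station y -66 to +46 mm, z 12 to 24 mm. Origin: middle of that face at its foot; axes as the station.
- fence_left: left fence, like the far one. Its working face is the plane y = +56 mm of the station, looks to -y and spans station x -66 to +46 mm, z 12 to 24 mm. Origin: middle of that face at its foot; turned +90 degrees about z against the station.
- corner (a point): point on the plate's top where the planes of the two working faces meet, at (56, 56, 12) mm of station; same axes as the station. The fences stop 10 mm short of it (corner relief). Rest the square only lightly on the plate while pushing it sideways into the corner: bearing down makes it stick by friction.
- square: try square lying flat, loose, 0.2 to 0.4 kg; origin on the underside below the middle of its blue stock. Stock: 90 mm along y (-45 to 45), 28 mm along x (-14 to 14), 20 mm high; outer side x = +14 mm. Seated, its axes match the station's and its origin is at (42, 11, 12) mm of station. Starts on the worktop, yaw -0.5 to 0.1 rad.
- heel (a point): outer heel of the square on its underside, at (14, 45, 0) mm of square; belongs at corner. Here the steel blade begins: 24 mm wide (square's y 21 to 45), 6 mm thick, flush with the underside, reaching from the stock to x = -84 mm; its outer edge is y = +45 mm, in one plane with the stock's end.
- plunger (a joint): green spring plunger of the checker, in m: 0 = up, 0.012 = down at the stop. The spring starts at 2.7 N and takes 8.1 N at the stop; it springs back when let go.
- plunger_top (a point): centre of the top of the plunger's green head (34 mm wide, almost flat on top), 60 mm above the worktop when up; push straight down here. The head stands on a dark round steel housing, 56 mm wide at the foot and fixed to the worktop.
- cup_a: light turned metal cup, 36 mm wide, 43 mm high, standing behind the station; origin at the centre of its underside. Leave alone.
- cup_b: darker turned metal cup of the same size, behind the station; origin at the centre of its underside. Leave alone.
- tape_measure: yellow tape measure, 36 x 80 x 62 mm high, standing behind the station; origin at the centre of its underside. Leave alone.
- spanner: open-ended spanner, 137 mm long, 8 mm high, lying in front of the station; origin at the centre of its underside. Leave alone.
- grip (a point): centre of the black upright grip bar on the middle of the stock, 37.5 mm above the square's underside; the bar is 60 mm long (square's y), 16 mm wide (x), from 20 to 55 mm above the underside. Grip it from above across the 16 mm, fingertips above the stock's top.
Not all that is in view belongs to the job. Of the things like the part that bears plunger, leave any that is yellow; of the rest the larger one is meant.

How it is judged:
By the outcome, as a careful person would: the job done as asked, in the order asked, and still so for the second after the job is handed in, while the arm keeps its last pose, push and grip.
It also fails if it takes over 64 s, if anything falls off the work surface, if the arm or the gripper's body presses on something with over 40 N, if the wrist force passes 120 N, or if a joint passes its speed limit or range.

## Working session

There is one attempt and no reset: what is moved stays moved. The work goes in short steps, Python scripts to look and compute and a tool call to move; the robot and the scene stay as the last step left them, time stands still between calls to the robot, and variables do not carry over. Pictures are saved under pics/ and viewed, and the job is handed in when it is done.

Besides the shell and the picture viewer there is one more tool, called after "Request:" as a command line: name --argument value ..., lists and objects as JSON in quotes. servo_tool: Moves the arm, as the interface text tells. Its arguments: {"type":"object","properties":{"increments":{"type":"array","items":{"type":"array"}}},"required":["increments"]}

```bash
mkdir -p pics; ls; python3 - <<'E'
from rig import bot
import cv2,numpy as np
for n in ["scene","top"]:
    p,d=bot.capture(n); cv2.imwrite(f"pics/{n}0.png",p); np.savez(f"{n}0.npz",p=p,d=d)
    ci=bot.camera_info(n); print(n,ci)
    for t in ["plunger","square","station","spanner"]:
        r=bot.trace(n,t)
        print(n,t,[(round(x["p"],2),x["bbox"]) for x in r[:4]])
        for i,x in enumerate(r[:4]): np.save(f"{n}_{t}_{i}.npy",x["region"])
print(bot.read_state(), bot.hold_point_z)
E
```

```text
pics
scene {'K': array([[481.79318202,   0.        , 315.82530685],
       [  0.        , 481.79318202, 204.27683712],
       [  0.        ,   0.        ,   1.        ]]), 'distortion': array([-0.07781079,  0.        ,  0.        ,  0.        ,  0.        ]), 'R': array([[ 0.88164216, -0.47183801, -0.00871696],
       [-0.32977264, -0.60276591, -0.72658328],
       [ 0.33757533,  0.64346107, -0.68702311]]), 't': array([-0.43291043,  0.29547209,  0.68449775])}
scene plunger [(0.79, [297.1, 271.4, 320.4, 287.2]), (0.59, [324.5, 206.3, 332.3, 217.9])]
scene square [(0.65, [335.3, 233.5, 407.3, 282.6])]
scene station [(0.83, [226.9, 169.3, 318.0, 230.3])]
scene spanner [(0.66, [196.4, 211.8, 238.0, 261.1])]
top {'K': array([[444.97849004,   0.        , 321.37123567],
       [  0.        , 444.97849004, 196.4259675 ],
       [  0.        ,   0.        ,   1.        ]]), 'distortion': array([-0.07973982,  0.        ,  0.        ,  0.        ,  0.        ]), 'R': array([[ 0.00176147, -0.99946155, -0.0327643 ],
       [-0.99464364,  0.00163506, -0.1033506 ],
       [ 0.10334853,  0.03277085,
[... 429 characters left out ...]
6448e+01, -2.28301705e-03,
        6.76905482e+01, -1.02286538e+01]), 'qvel': array([ 0.06082318, -0.09506411, -0.04722446, -0.02391737, -0.10229347,
        0.04850704]), 'tau': array([-3.80145830e-04, -4.39602935e+01, -1.76790082e+01,  6.32621208e-02,
        5.14388981e-02, -6.18792774e-05]), 'position': array([0.26434235, 0.56629052, 0.22253857]), 'tcp_rot': array([[-9.06136151e-01,  4.22986142e-01, -6.20778459e-06],
       [ 4.22986141e-01,  9.06136148e-01, -7.26507769e-05],
       [-2.51051738e-05, -6.84573022e-05, -9.99999997e-01]]), 'force': array([ 0.24433109, -0.05349691, -0.82078728]), 'moment': array([ 0.01432769, -0.00495662,  0.03655223]), 'opening': 0.9997157429217198} -0.0187
```

View pics/scene0.png

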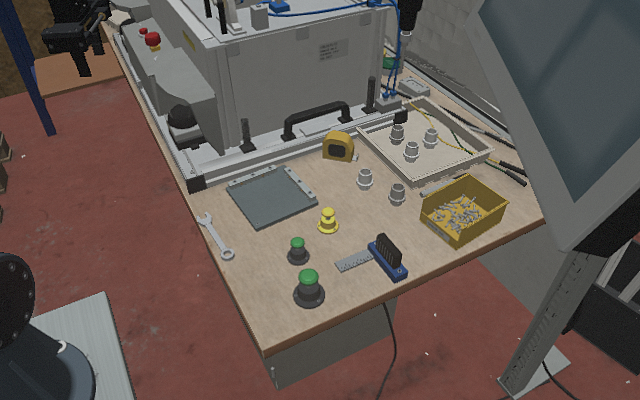

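View pics/top0.png

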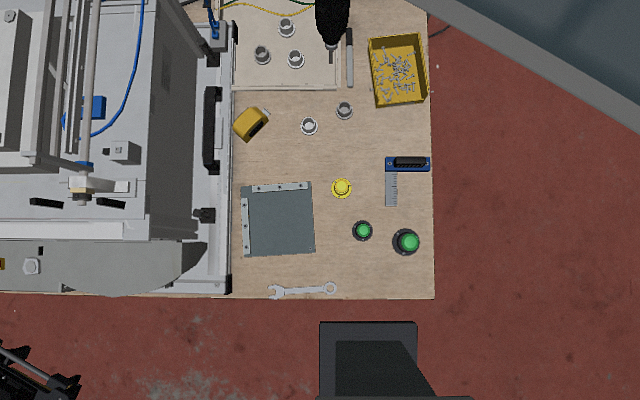

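```bash
python3 - <<'E'
import cv2
p=cv2.imread("pics/top0.png")[140:320,210:450]; cv2.imwrite("pics/topz.png",cv2.resize(p,None,fx=3.3,fy=3.3,interpolation=cv2.INTER_CUBIC))
p=cv2.imread("pics/scene0.png")[150:310,190:420]; cv2.imwrite("pics/scenez.png",cv2.resize(p,None,fx=3.4,fy=3.4,interpolation=cv2.INTER_CUBIC))
E
```

```text
(no output)
```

View pics/topz.png

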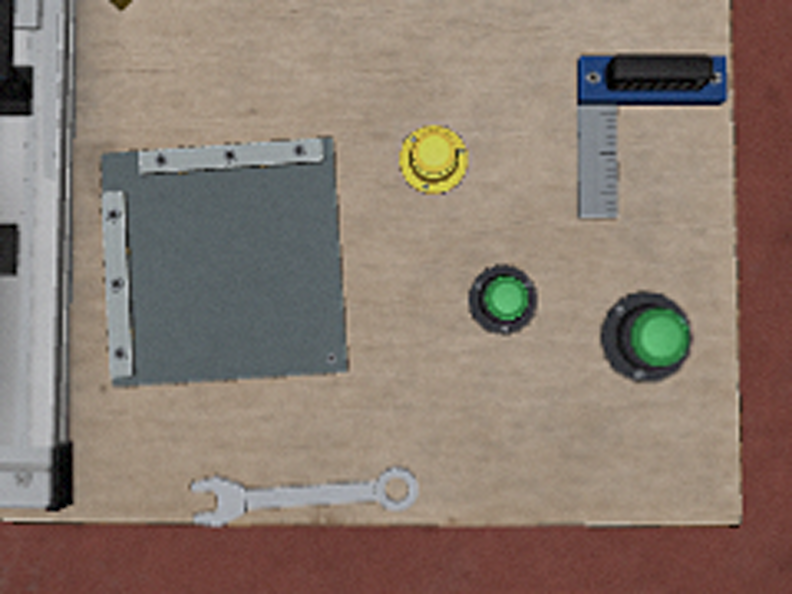

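View pics/scenez.png

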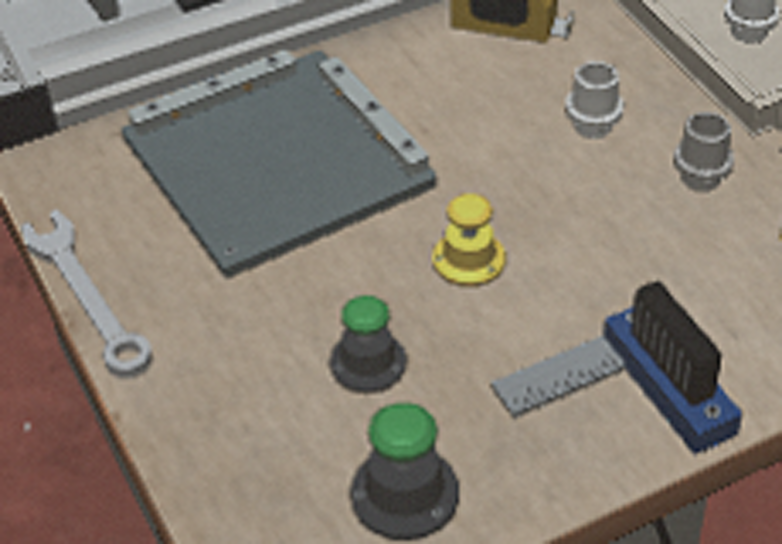

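```bash
cat > h.py <<'E'
import numpy as np,cv2
def und(ci,uv): return cv2.undistortPoints(np.array(uv,float).reshape(-1,1,2),ci["K"],ci["distortion"]).reshape(-1,2)
def w_depth(ci,uv,d):
    n=und(ci,uv); c=np.c_[n*np.array(d)[:,None],d]; return (c-ci["t"])@ci["R"]
def w_plane(ci,uv,z):
    n=und(ci,uv); r=np.c_[n,np.ones(len(n))]@ci["R"]; o=-ci["R"].T@ci["t"]; s=(z-o[2])/r[:,2]; return o+r*s[:,None]
def wrist_ci(bot,st):
    ci=dict(bot.camera_info("wrist")); m=ci["mount"]; T=np.eye(4);T[:3,:3]=st["tcp_rot"];T[:3,3]=st["position"]
    W=np.linalg.inv(T@m); ci["R"]=W[:3,:3];ci["t"]=W[:3,3]; return ci
def cloud(ci,d):
    v,u=np.mgrid[:400,:640]; uv=np.c_[u.ravel(),v.ravel()].astype(float); return w_depth(ci,uv,d.ravel()).reshape(400,640,3)
E
python3 - <<'E'
from rig import bot
from h import *
for n in ["top","scene"]:
    z=np.load(n+"0.npz"); p,d=z["p"],z["d"]; ci=bot.camera_info(n); P=cloud(ci,d)
    hsv=cv2.cvtColor(p,cv2.COLOR_BGR2HSV)
    g=((hsv[...,0]>50)&(hsv[...,0]<80)&(hsv[...,1]>120)&(d>0)).astype(np.uint8)
    k,l,s,c=cv2.connectedComponentsWithStats(g)
    for i in range(1,k):
        if s[i,4]>40: q=P[l==i]; print(n,"green",c[i],s[i,4],q.mean(0),np.median(q,0),q.max(0)-q.min(0))
    b=((hsv[...,0]>105)&(hsv[...,0]<125)&(hsv[...,1]>120)&(d>0)).astype(np.uint8)
    k,l,s,c=cv2.connectedComponentsWithStats(b)
    for i in range(1,k):
        if s[i,4]>60:
            q=P[l==i]; print(n,"blue",c[i],s[i,4],np.median(q,0),q.min(0),q.max(0),cv2.minAreaRect(q[:,:2].astype(np.float32)*1000))
    r=np.load(f"{n}_station_0.npy")&(d>0); q=P[r]; q=q[(q[:,2]>0.004)&(q[:,2]<.035)]
    print(n,"station",len(q),np.median(q,0),cv2.minAreaRect(q[:,:2].astype(np.float32)*1000))
    r=np.load(f"{n}_square_0.npy")&(d>0); q=P[r]; q=q[(q[:,2]>-.005)&(q[:,2]<.08)]
    print(n,"square",np.median(q,0),q.max(0),cv2.minAreaRect(q[:,:2].astype(np.float32)*1000))
    q=q[q[:,2]>.04];print(" grip",len(q),cv2.minAreaRect(q[:,:2].astype(np.float32)*1000))
print(bot.camera_info("wrist"))
E
```

```text
top green [363.24615385 229.64615385] 130 [0.48550825 0.06427492 0.04338709] [0.48487647 0.06471054 0.04401685] [0.02646234 0.02321195 0.03910461]
top green [409.49792531 241.65975104] 241 [ 0.46238352 -0.0223926   0.05506505] [ 0.46176468 -0.02236885  0.05814055] [0.03261284 0.04125921 0.05640909]
top blue [127.39772727  72.41590909] 440 [0.70892574 0.41451311 0.29376582] [0.60232209 0.40519469 0.2845852 ] [0.82401841 0.47506132 0.33796267] ((712.3543090820312, 426.1598205566406), (33.336612701416016, 223.78115844726562), 72.3083267211914)
top blue [212.98657718  24.16778523] 149 [0.87245639 0.35164148 0.09920433] [0.86226792 0.34148779 0.06665656] [0.89562628 0.36519656 0.17906956] ((877.7172241210938, 351.406494140625), (22.059419631958008, 33.73338317871094), 72.55001068115234)
top blue [ 98.14391144 106.91881919] 271 [0.65443508 0.46105684 0.30083641] [0.63925362 0.44949468 0.2881547 ] [0.67174178 0.47260961 0.3367923 ] ((655.4159545898438, 460.3641662597656), (22.84683609008789, 32.845516204833984), 87.07341003417969)
top blue [405.2191358  166.20679012] 324 [ 0.60980211 -0.018
[... 2806 characters left out ...]
19.7318725585938, -30.33414077758789), (17.106643676757812, 59.408695220947266), 1.9095065593719482)
{'K': array([[338.15329551,   0.        , 314.27684997],
       [  0.        , 338.15329551, 202.45639922],
       [  0.        ,   0.        ,   1.        ]]), 'distortion': array([-0.00702633,  0.        ,  0.        ,  0.        ,  0.        ]), 'mount': array([[ 7.39155966e-04, -9.63678005e-01, -2.67065829e-01,
         7.22895751e-02],
       [ 9.99999364e-01,  9.39932394e-04, -6.23953573e-04,
         1.21976722e-06],
       [ 8.52314158e-04, -2.67065197e-01,  9.63678086e-01,
        -1.61229068e-01],
       [ 0.00000000e+00,  0.00000000e+00,  0.00000000e+00,
         1.00000000e+00]])}
```

```bash
python3 - <<'E'
from rig import bot
from h import *
np.set_printoptions(linewidth=200)
H=np.full((12,20),-9.)
for n in ["top","scene"]:
    z=np.load(n+"0.npz"); d=z["d"]; P=cloud(bot.camera_info(n),d)[d>0]
    i=((P[:,0]-.2)//.05).astype(int); j=((P[:,1]+.25)//.05).astype(int)
    m=(i>=0)&(i<12)&(j>=0)&(j<20)
    np.maximum.at(H,(i[m],j[m]),P[m,2])
print("cols y=",np.arange(20)*.05-.25)
for a in range(12): print("x %.2f"%(.2+.05*a),(H[a]*100).round().astype(int))
st=bot.read_state()
p,d=bot.capture("wrist"); cv2.imwrite("pics/w0.png",p)
E
```

```text
cols y= [-0.25 -0.2  -0.15 -0.1  -0.05  0.    0.05  0.1   0.15  0.2   0.25  0.3   0.35  0.4   0.45  0.5   0.55  0.6   0.65  0.7 ]
x 0.20 [-84 -84 -84 -83 -84 -84 -84 -84 -84 -84 -84 -84 -84 -84  34  38 -84 -84 -84 -84]
x 0.25 [-900 -900 -900 -900 -900 -900 -900 -900 -900 -900  -85  -84  -84  -84   34   39   36   33  -84  -84]
x 0.30 [-900 -900 -900    0    0    0    0    0    0    1    0    0    0    0    0    0   33   33    0    0]
x 0.35 [-900 -900 -900    1    0    1    0    1    1    1    1    5   20   20   19   20   20   16   16   15]
x 0.40 [-900 -900 -900    0    6    1    0    0    2    2    3    5   20   20   20   20   20   20   19   20]
x 0.45 [-900 -900 -900    1    6    4    5    1    2    2    3    4   29   29   29   29   29   29   28   27]
x 0.50 [-900 -900 -900    0    1    1    1    1    2    2    3    5   29   35   44   35   29   29    4    4]
x 0.55 [-900 -900 -900    0    1    1    5    5    3    3    3    5   33   45   45   33   37   31   27 -900]
x 0.60 [  41 -900 -900    6    6    6    1    1    1    1    0   10   32   44   45   33   36 -900 -900 -900]
x 0.65 [  51   46   39    0    1    0    0    0    5    1    6   10   29   44   45   35   36 -900 -900 -900]
x 0.70 [  53   52   49   43   37    6   41   48    4    1    6   10   29   44   44   35   36 -900 -900 -900]
x 0.75 [-900 -900   49   47   45   41    2    4    4    4    4    9   29   38   40   33   37 -900 -900 -900]
```

View pics/w0.png

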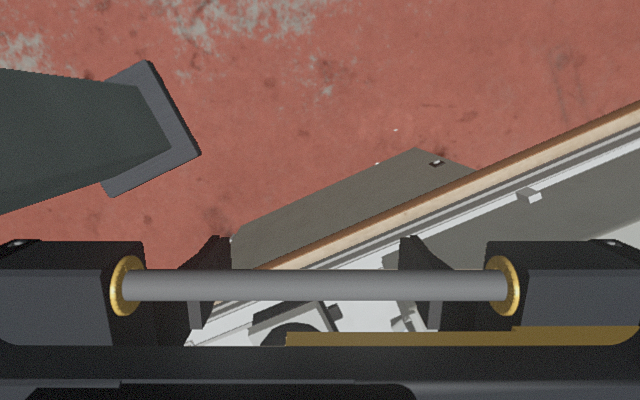

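```bash
cat >> h.py <<'E'
def plan(st,target,yaw_y=None,n=5,claw=0):
    """rows to target TCP (m), tool y axis at world angle yaw_y deg"""
    R=st["tcp_rot"].copy(); p=st["position"].copy()*1000; t=np.array(target)*1000
    a=np.degrees(np.arctan2(R[1,1],R[0,1])); dt=0 if yaw_y is None else -((yaw_y-a+180)%360-180)
    rows=[]
    for i in range(n):
        tt=np.round(dt*(i+1)/n,1)-np.round(dt*i/n,1)
        want=st["position"]*1000+(t-st["position"]*1000)*(i+1)/n
        s=np.round(R.T@(want-p),1); p=p+R@s
        c,ss=np.cos(np.radians(tt)),np.sin(np.radians(tt)); R=R@np.array([[c,-ss,0],[ss,c,0],[0,0,1]])
        rows.append([claw,[float(x) for x in s],round(float(tt),1)])
    for i in range(0,n,5): print(str(rows[i:i+5]))
    print("end",p,np.degrees(np.arctan2(R[1,1],R[0,1])))
E
python3 - <<'E'
from rig import bot
from h import *
st=bot.read_state(); st["position"]=st["position"]+[0,0,.09]
plan(st,[.4635,-.06,.30],0,14,1)
for n in ["top","scene"]:
    z=np.load(n+"0.npz"); d=z["d"]; P=cloud(bot.camera_info(n),d)[d>0]
    q=P[(P[:,2]>.1)&(P[:,1]<.1)&(P[:,1]>-.5)&(P[:,0]>.4)&(P[:,0]<.95)]
    for lo in np.arange(.1,.7,.1):
        s=q[(q[:,2]>lo)&(q[:,2]<lo+.1)]
        if len(s): print(n,lo.round(1),len(s),s.min(0).round(3),s.max(0).round(3), s[np.argmin(np.hypot(s[:,0]-.62,s[:,1]+.03))].round(3))
E
```

```text
[[1, [-31.8, -34.5, 0.9], 4.6], [1, [-34.5, -31.9, 0.9], 4.7], [1, [-37.0, -28.9, 0.9], 4.6], [1, [-39.1, -25.9, 0.9], 4.7], [1, [-41.2, -22.5, 0.9], 4.6]]
[[1, [-42.8, -19.2, 0.9], 4.6], [1, [-44.3, -15.7, 0.9], 4.7], [1, [-45.4, -12.0, 0.9], 4.6], [1, [-46.2, -8.4, 0.9], 4.7], [1, [-46.7, -4.5, 0.9], 4.6]]
[[1, [-46.9, -0.8, 0.9], 4.7], [1, [-46.9, 3.1, 0.9], 4.6], [1, [-46.4, 6.8, 0.9], 4.6], [1, [-45.8, 10.6, 0.9], 4.7]]
end [463.543736   -60.04449463 299.9503953 ] -0.02708608892239095
top 0.3 8947 [ 0.6   -0.281  0.341] [0.784 0.024 0.4  ] [ 0.717 -0.087  0.345]
top 0.4 6580 [ 0.644 -0.248  0.4  ] [ 0.752 -0.068  0.482] [ 0.736 -0.092  0.401]
scene 0.3 13366 [ 0.582 -0.348  0.331] [0.855 0.1   0.4  ] [ 0.721 -0.086  0.345]
scene 0.4 18688 [ 0.6   -0.342  0.4  ] [0.848 0.1   0.5  ] [ 0.743 -0.088  0.401]
scene 0.5 1055 [ 0.688 -0.253  0.5  ] [ 0.745 -0.161  0.525] [ 0.743 -0.163  0.5  ]
```

Request:
servo_tool --increments '[[1,[0,0,-45],0],[1,[0,0,-45],0]]'

```text
time_s: 0.8
position: [0.2642, 0.566, 0.313]
tcp_rot: [[-0.906, 0.423, -0.001], [0.423, 0.906, -0.001], [0.0, -0.002, -1.0]]
force: [0.4, 0.6, 0.4]
opening: 0.853
```

Request:
servo_tool --increments '[[1,[-31.8,-34.5,0],4.6],[1,[-34.5,-31.9,0],4.7],[1,[-37.0,-28.9,0],4.6],[1,[-39.1,-25.9,0],4.7],[1,[-41.2,-22.5,0],4.6]]'

```text
time_s: 1.42
position: [0.3358, 0.3413, 0.3128]
tcp_rot: [[-0.664, 0.747, 0.001], [0.747, 0.664, 0.0], [-0.0, 0.001, -1.0]]
force: [-0.1, -0.0, 0.5]
opening: 0.292
```

Request:
servo_tool --increments '[[1,[-42.8,-19.2,0.9],4.6],[1,[-44.3,-15.7,0.9],4.7],[1,[-45.4,-12.0,0.9],4.6],[1,[-46.2,-8.4,0.9],4.7],[1,[0,0,0],0]]'

```text
time_s: 2.05
position: [0.3934, 0.1613, 0.3092]
tcp_rot: [[-0.389, 0.921, 0.001], [0.921, 0.389, -0.0], [-0.001, 0.001, -1.0]]
force: [0.7, 0.5, -0.9]
opening: 0.005
```

```bash
python3 - <<'E'
from rig import bot
from h import *
st=bot.read_state();print(st["position"],st["joint_positions"].round(1),st["force"].round(1))
p,d=bot.capture("wrist"); cv2.imwrite("pics/w1.png",p); np.savez("w1.npz",p=p,d=d,R=st["tcp_rot"],t=st["position"])
E
```

```text
[0.39344055 0.161271   0.3091762 ] [  7.2   8.  102.1  -0.   69.8 -15.7] [ 0.7  0.5 -0.9]
```

View pics/w1.png

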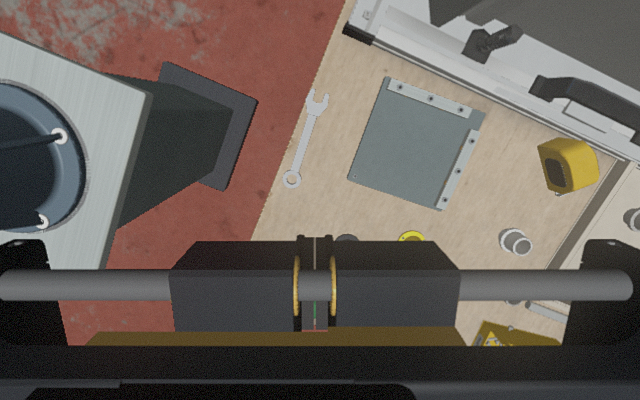

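```bash
cat > stn.py <<'E'
from rig import bot
from h import *
import sys
z=np.load(sys.argv[1]); p,d=z["p"],z["d"]; ci=wrist_ci(bot,{"tcp_rot":z["R"],"position":z["t"]})
P=cloud(ci,d); 
near=(np.abs(P[...,0]-.508)<.11)&(np.abs(P[...,1]-.2345)<.105)&(d>0)
tab=near&(np.abs(P[...,2])<.006); print("table z",np.median(P[tab][:,2]))
m=near&(P[...,2]>.007)&(P[...,2]<.035)
k,l,s,c=cv2.connectedComponentsWithStats(m.astype(np.uint8)); i=1+np.argmax(s[1:,4]); m=l==i
q=P[m]; print(len(q),cv2.minAreaRect(q[:,:2].astype(np.float32)*1000), "plate z",np.median(q[:,2]))
hi=m&(P[...,2]>.0195)
k,l,s,c=cv2.connectedComponentsWithStats(hi.astype(np.uint8))
for j in range(1,k):
    if s[j,4]>100: print("fence",s[j,4],cv2.minAreaRect(P[l==j][:,:2].astype(np.float32)*1000),np.median(P[l==j][:,2]))
E
python3 stn.py w1.npz
python3 - <<'E'
from rig import bot
from h import *
st=bot.read_state(); plan(st,[.4635,-.0215,.20],0,6,1)
E
```

```text
table z -0.0008456381705892851
11619 ((510.05279541015625, 234.95176696777344), (143.97430419921875, 144.37850952148438), 4.103289604187012) plate z 0.011400196997113109
fence 1032 ((495.84466552734375, 297.0823059082031), (111.37491607666016, 14.538175582885742), 4.016688346862793) 0.023115730244202423
fence 921 ((573.885986328125, 229.40451049804688), (15.302183151245117, 111.31446838378906), 4.173087120056152) 0.023145417943665026
[[1, [-32.9, -1.1, 18.2], 3.8], [1, [-32.8, 1.0, 18.2], 3.9], [1, [-32.8, 3.2, 18.1], 3.8], [1, [-32.4, 5.5, 18.2], 3.8], [1, [-32.0, 7.5, 18.2], 3.9]]
[[1, [-31.4, 9.8, 18.2], 3.8]]
end [463.54016879 -21.47913607 199.95569141] -0.004610974636944035
```

Request:
servo_tool --increments '[[1,[-41,-1.1,18.2],3.8],[1,[-41,1.0,18.2],3.9],[1,[-41,3.2,18.1],3.8],[1,[-41,5.5,18.2],3.8],[1,[-41,7.5,18.2],3.9]]'

```text
time_s: 2.72
position: [0.4635, -0.0299, 0.2177]
tcp_rot: [[-0.07, 0.998, 0.001], [0.998, 0.07, 0.0], [0.0, 0.001, -1.0]]
force: [0.6, -0.1, 0.3]
opening: 0.004
```

Request:
servo_tool --increments '[[1,[-31.4,9.8,18.2],3.8],[1,[0,0,0],0]]'

```text
time_s: 2.98
position: [0.4753, -0.0611, 0.1987]
tcp_rot: [[-0.002, 1.0, -0.001], [1.0, 0.002, 0.001], [0.001, -0.001, -1.0]]
force: [-1.2, -0.0, -0.1]
opening: 0.003
```

```bash
python3 - <<'E'
from rig import bot
from h import *
st=bot.read_state();print(st["position"],st["joint_positions"].round(1),st["force"].round(1))
p,d=bot.capture("wrist"); cv2.imwrite("pics/w2.png",p); np.savez("w2.npz",p=p,d=d,R=st["tcp_rot"],t=st["position"])
ci=wrist_ci(bot,st);P=cloud(ci,d);hsv=cv2.cvtColor(p,cv2.COLOR_BGR2HSV)
g=((hsv[...,0]>50)&(hsv[...,0]<80)&(hsv[...,1]>120)&(d>0)).astype(np.uint8)
k,l,s,c=cv2.connectedComponentsWithStats(g)
for i in range(1,k):
    if s[i,4]>100: q=P[l==i]; q=q[q[:,2]>q[:,2].max()-.012]; print("green",c[i],s[i,4],cv2.minEnclosingCircle(q[:,:2].astype(np.float32)*1000),np.median(q,0))
g=(np.abs(P[...,2]-.02)<.1)&(d>0)&(P[...,2]>.04)&(P[...,2]<.065)&(P[...,0]>.55)
q=P[g]; print("grip?",len(q), len(q) and cv2.minAreaRect(q[:,:2].astype(np.float32)*1000))
E
```

```text
[ 0.47534935 -0.06112721  0.19873463] [-20.7  21.1 104.    0.   55.  -20.9] [-1.2 -0.  -0.1]
green [328.3646833   46.07869482] 521 ((487.2737121582031, 63.55314254760742), 12.565637588500977) [0.48818831 0.06463332 0.04293791]
green [302.03577818 148.57781753] 559 ((464.1502380371094, -23.4295711517334), 16.29977798461914) [ 0.46544999 -0.02287204  0.05671462]
grip? 2344 ((675.3994750976562, 16.919784545898438), (227.57704162597656, 168.51211547851562), 0.4920216202735901)
```

View pics/w2.png

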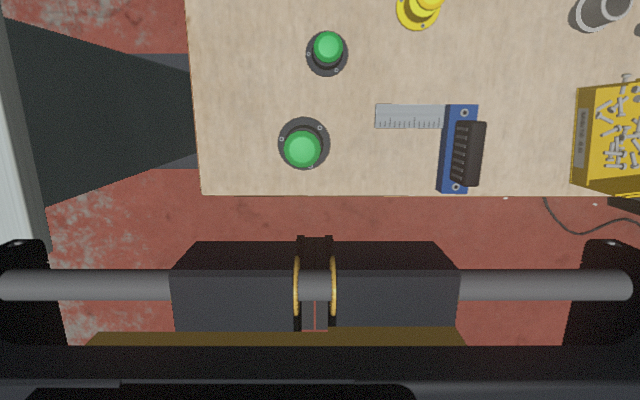

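Request:
servo_tool --increments '[[1,[20,-5,30],0],[1,[18.5,-5.8,35],0],[1,[0,0,50],0],[1,[0,0,12],0],[1,[0,0,0],0]]'

```text
time_s: 3.65
position: [0.4639, -0.0214, 0.0732]
tcp_rot: [[-0.005, 1.0, -0.0], [1.0, 0.005, 0.0], [0.0, -0.0, -1.0]]
force: [0.3, 0.8, -0.1]
opening: 0.007
```

```bash
python3 - <<'E'
from rig import bot
from h import *
z=np.load("w2.npz"); p,d=z["p"],z["d"]; ci=wrist_ci(bot,{"tcp_rot":z["R"],"position":z["t"]});P=cloud(ci,d)
B=(d>0)&(P[...,0]>.5)&(P[...,0]<.66)&(P[...,1]<.05)&(P[...,1]>-.1)
for n,lo,hi in [("grip",.045,.065),("stock+grip",.014,.065),("all",.003,.065),("blade",.003,.012)]:
    q=P[B&(P[...,2]>lo)&(P[...,2]<hi)]; print(n,len(q),cv2.minAreaRect(q[:,:2].astype(np.float32)*1000),np.median(q[:,2]))
m=B&(P[...,2]>.014)&(P[...,2]<.024); q=P[m];print(q.min(0),q.max(0))
E
```

```text
grip 1284 ((620.545166015625, -27.89389991760254), (16.028839111328125, 59.03868103027344), 0.39409664273262024) 0.0537461674960243
stock+grip 3239 ((620.847900390625, -28.04281234741211), (28.350969314575195, 89.2520980834961), 0.18472762405872345) 0.03338569762635601
all 5234 ((566.63916015625, -14.404228210449219), (92.84139251708984, 158.71128845214844), 76.04553985595703) 0.019006201315603932
blade 1925 ((571.505615234375, 6.903053283691406), (65.37281036376953, 161.12405395507812), 46.421844482421875) 0.005204381005990222
[ 0.60676574 -0.07264323  0.01402149] [0.63514933 0.01662669 0.02392096]
```

Request:
servo_tool --increments '[[1,[0,0,7],0],[1,[0,0,6],0],[1,[0,0,4],0],[1,[0,0,4],0],[1,[0,0,2],0]]'

```text
time_s: 4.28
position: [0.4648, -0.0226, 0.0502]
tcp_rot: [[-0.003, 1.0, 0.002], [1.0, 0.003, -0.001], [-0.001, 0.002, -1.0]]
force: [1.2, 0.4, 6.4]
opening: 0.004
```

Request:
servo_tool --increments '[[1,[0,0,1],0],[1,[0,0,1],0],[1,[0,0,1],0],[1,[0,0,0],0]]'

```text
time_s: 4.78
position: [0.4648, -0.0226, 0.0479]
tcp_rot: [[-0.003, 1.0, 0.003], [1.0, 0.003, -0.001], [-0.001, 0.003, -1.0]]
force: [-0.4, 0.6, 10.7]
opening: 0.005
```

Request:
servo_tool --increments '[[1,[0,0,0.7],0],[1,[0,0,0.7],0],[1,[0,0,0.6],0],[1,[0,0,0],0]]'

```text
time_s: 5.28
position: [0.4649, -0.0226, 0.0476]
tcp_rot: [[-0.003, 1.0, 0.004], [1.0, 0.003, -0.001], [-0.001, 0.004, -1.0]]
force: [-2.6, 1.0, 28.3]
opening: 0.005
```

Request:
servo_tool --increments '[[1,[0,0,-8],0],[1,[0,0,-20],0],[0,[0,0,-47],0],[0,[-2,40,0],0],[0,[-2,55,0],0]]'

```text
time_s: 5.9
position: [0.5585, -0.026, 0.1206]
tcp_rot: [[-0.003, 1.0, -0.001], [1.0, 0.003, 0.0], [0.0, -0.001, -1.0]]
force: [0.1, -0.5, -0.9]
opening: 0.262
```

Request:
servo_tool --increments '[[0,[-2,50,0],0],[0,[0,10,0],0],[0,[0,0,0],0]]'

```text
time_s: 6.28
position: [0.6179, -0.0277, 0.119]
tcp_rot: [[-0.003, 1.0, -0.003], [1.0, 0.003, 0.0], [0.0, -0.003, -1.0]]
force: [-0.3, -0.2, 0.0]
opening: 0.602
```

```bash
python3 - <<'E'
from rig import bot
from h import *
st=bot.read_state();print(st["position"],st["joint_positions"].round(1),st["force"].round(1))
p,d=bot.capture("wrist"); cv2.imwrite("pics/w3.png",p); np.savez("w3.npz",p=p,d=d,R=st["tcp_rot"],t=st["position"])
p,d=bot.capture("scene"); cv2.imwrite("pics/s3.png",cv2.resize(p[150:350,190:470],None,fx=2.8,fy=2.8))
E
```

```text
[ 0.61788259 -0.02768201  0.11895455] [-12.9  37.1  88.1  -0.   55.  -13.1] [-0.3 -0.2  0. ]
```

View pics/w3.png

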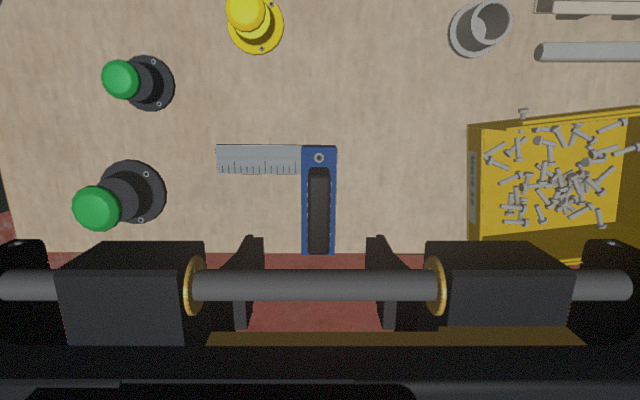

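View pics/s3.png

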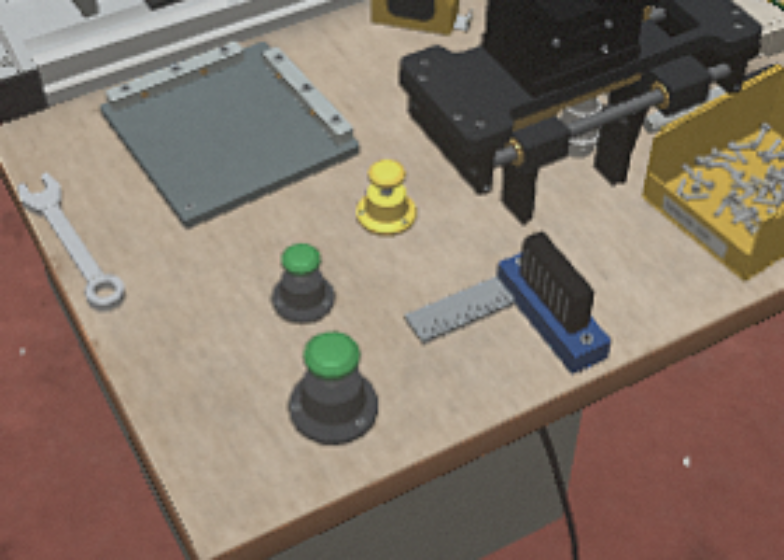

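```bash
python3 - <<'E'
from rig import bot
from h import *
z=np.load("w3.npz"); p,d=z["p"],z["d"]; ci=wrist_ci(bot,{"tcp_rot":z["R"],"position":z["t"]});P=cloud(ci,d)
q=P[(d>0)&(P[...,0]>.66)&(P[...,0]<.8)&(P[...,1]<.0)&(P[...,1]>-.2)&(P[...,2]<.1)]
for x in np.arange(.66,.8,.01):
    s=q[(q[:,0]>x)&(q[:,0]<x+.01)]; print(x.round(2),len(s),s[:,2].max() if len(s) else 0)
B=(d>0)&(P[...,0]>.5)&(P[...,0]<.66)&(P[...,1]<.05)&(P[...,1]>-.1)
for n,lo,hi in [("grip",.045,.065),("stock+grip",.014,.065)]:
    q=P[B&(P[...,2]>lo)&(P[...,2]<hi)]; print(n,len(q),cv2.minAreaRect(q[:,:2].astype(np.float32)*1000),np.median(q[:,2]))
E
```

```text
0.66 906 0.0013127658148149725
0.67 815 0.001481691525824852
0.68 923 0.0013868860148318278
0.69 1029 0.0016530674453968774
0.7 1033 0.002126226892321033
0.71 975 0.0012741026062164224
0.72 878 0.001556792965860325
0.73 862 0.0011436461643548996
0.74 1541 0.027000289612510546
0.75 410 0.026665919529412753
0.76 772 0.021254286993674938
0.77 1147 0.023784677519625288
0.78 1045 0.026736404297947283
0.79 919 0.060392063800556596
0.8 0 0
grip 1863 ((621.383056640625, -27.671489715576172), (59.41440963745117, 16.693510055541992), 89.84848022460938) 0.05390194146635829
stock+grip 3775 ((621.4833984375, -28.025657653808594), (89.82760620117188, 28.011873245239258), 89.66837310791016) 0.040786519960296266
```

Request:
servo_tool --increments '[[0,[-0.3,3,0],0],[0,[0,0,40],0],[0,[0,0,35],0],[0,[0,0,15],0],[0,[0,0,5],0]]'

```text
time_s: 7.0
position: [0.6213, -0.0281, 0.0243]
tcp_rot: [[-0.003, 1.0, -0.001], [1.0, 0.003, 0.0], [0.0, -0.001, -1.0]]
force: [-0.3, 0.5, 0.5]
opening: 0.993
```

Request:
servo_tool --increments '[[0,[0,0,0],0]]'

```text
time_s: 7.12
position: [0.6224, -0.0283, 0.0255]
tcp_rot: [[-0.003, 1.0, 0.001], [1.0, 0.003, -0.0], [-0.0, 0.001, -1.0]]
force: [0.6, 0.0, 0.3]
opening: 0.998
```

Request:
servo_tool --increments '[[1,[0,0,0],0],[1,[0,0,0],0],[1,[0,0,0],0],[1,[0,0,0],0],[1,[0,0,0],0]]'

```text
time_s: 7.75
position: [0.6218, -0.0281, 0.0249]
tcp_rot: [[-0.003, 1.0, 0.0], [1.0, 0.003, -0.0], [-0.0, 0.0, -1.0]]
force: [-0.5, 0.4, 0.6]
opening: 0.514
```

Request:
servo_tool --increments '[[1,[0,0,0],0],[1,[0,0,0],0],[1,[0,0,0],0],[1,[0,0,0],0]]'

```text
time_s: 8.25
position: [0.6215, -0.0281, 0.0248]
tcp_rot: [[-0.003, 1.0, -0.001], [1.0, 0.003, 0.0], [0.0, -0.001, -1.0]]
force: [-0.3, 0.3, -0.2]
opening: 0.184
```

Request:
servo_tool --increments '[[1,[0,0,-10],0],[1,[0,0,-35],0],[1,[0,0,-40],0],[1,[0,0,0],0]]'

```text
time_s: 8.75
position: [0.6247, -0.0286, 0.1136]
tcp_rot: [[-0.003, 1.0, 0.008], [1.0, 0.003, -0.002], [-0.002, 0.008, -1.0]]
force: [-0.3, 0.2, -2.7]
opening: 0.178
```

```bash
python3 - <<'E'
from rig import bot
from h import *
st=bot.read_state();print(st["position"],st["force"],st["opening"])
plan(st,[.5398,.2361,.110],4.1,8,1)
p,d=bot.capture("wrist"); cv2.imwrite("pics/w4.png",p)
E
```

```text
[ 0.62472339 -0.02863595  0.11358508] [-0.26796207  0.23281219 -2.69681379] 0.17840479150956923
[[1, [33.1, -10.5, 0.3], -0.5], [1, [33.2, -10.2, 0.3], -0.5], [1, [33.3, -10.0, 0.3], -0.5], [1, [33.4, -9.6, 0.3], -0.5], [1, [33.5, -9.4, 0.3], -0.4]]
[[1, [33.5, -9.1, 0.3], -0.5], [1, [33.7, -8.8, 0.3], -0.5], [1, [33.7, -8.5, 0.3], -0.5]]
end [539.83907462 236.14936191 109.99279079] 4.080876718504597
```

View pics/w4.png

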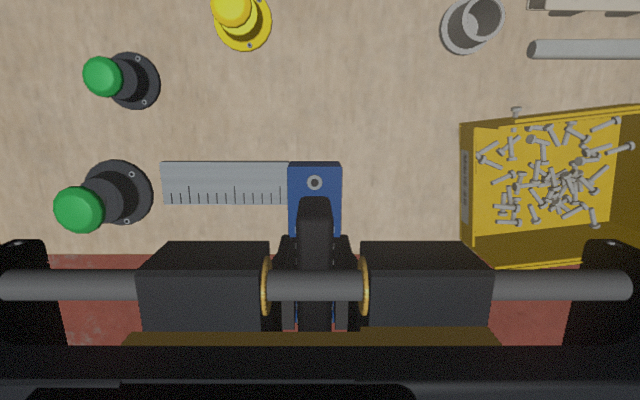

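Request:
servo_tool --increments '[[1,[33.1,-10.5,0.3],-0.5],[1,[33.2,-10.2,0.3],-0.5],[1,[33.3,-10.0,0.3],-0.5],[1,[33.4,-9.6,0.3],-0.5],[1,[33.5,-9.4,0.3],-0.4]]'

```text
time_s: 9.43
position: [0.5669, 0.1383, 0.1064]
tcp_rot: [[-0.045, 0.999, -0.004], [0.999, 0.045, -0.0], [0.0, -0.004, -1.0]]
force: [-0.0, 0.5, -2.5]
opening: 0.18
```

Request:
servo_tool --increments '[[1,[33.5,-9.1,0.3],-0.5],[1,[33.7,-8.8,0.3],-0.5],[1,[33.7,-8.5,0.3],-0.5],[1,[0,0,0],0],[1,[0,0,0],0]]'

```text
time_s: 10.05
position: [0.5363, 0.2362, 0.1063]
tcp_rot: [[-0.071, 0.997, -0.002], [0.997, 0.071, -0.001], [-0.001, -0.002, -1.0]]
force: [0.4, -0.7, -2.2]
opening: 0.178
```

```bash
cat > look.py <<'E'
from rig import bot
from h import *
import sys
n=sys.argv[1]
st=bot.read_state();print(st["position"],st["force"],st["opening"],np.degrees(np.arctan2(st["tcp_rot"][1,1],st["tcp_rot"][0,1])))
p,d=bot.capture("wrist"); cv2.imwrite(f"pics/{n}w.png",p); np.savez(f"{n}.npz",p=p,d=d,R=st["tcp_rot"],t=st["position"])
p,d=bot.capture("scene"); cv2.imwrite(f"pics/{n}s.png",cv2.resize(p[120:260,190:400],None,fx=3.8,fy=3.8,interpolation=cv2.INTER_CUBIC))
p,d=bot.capture("top"); cv2.imwrite(f"pics/{n}t.png",cv2.resize(p[140:300,210:410],None,fx=3.7,fy=3.7,interpolation=cv2.INTER_CUBIC))
E
python3 look.py a
```

```text
[0.53627959 0.23617228 0.10625466] [ 0.39546792 -0.71744225 -2.21695586] 0.1784015662234834 4.097703487635514
```

View pics/aw.png

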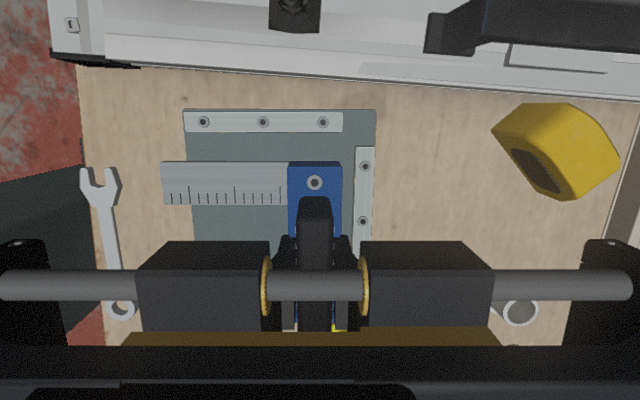

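View pics/as.png

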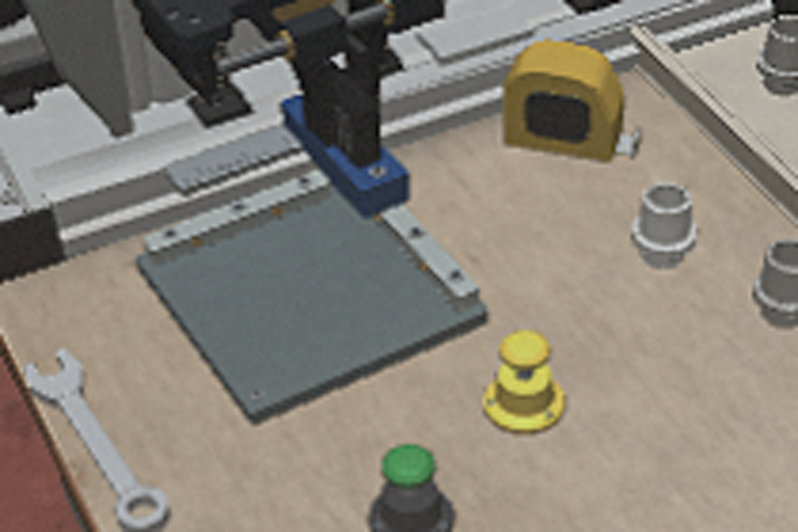

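```bash
python3 - <<'E'
from rig import bot
from h import *
for n in ["top","scene","a"]:
    z=np.load("a.npz" if n=="a" else n+"0.npz"); d=z["d"]
    ci=wrist_ci(bot,{"tcp_rot":z["R"],"position":z["t"]}) if n=="a" else bot.camera_info(n)
    P=cloud(ci,d)[d>0]
    for lo,hi in [(.03,.08),(.08,.13),(.13,.2),(.2,.3),(.3,.5)]:
        q=P[(P[:,0]>.42)&(P[:,0]<.68)&(P[:,1]>.3)&(P[:,1]<.5)&(P[:,2]>lo)&(P[:,2]<hi)]
        if len(q): print(n,lo,hi,len(q),np.percentile(q[:,1],[0,1,10]))
z=np.load("a.npz"); d=z["d"];ci=wrist_ci(bot,{"tcp_rot":z["R"],"position":z["t"]});P=cloud(ci,d)
B=(d>0)&(abs(P[...,0]-.51)<.12)&(abs(P[...,1]-.235)<.07)
for n,lo,hi in [("stock top",.094,.106),("blade",.080,.092)]:
    q=P[B&(P[...,2]>lo)&(P[...,2]<hi)]
    print(n,len(q),np.median(q[:,2]),cv2.minAreaRect(q[:,:2].astype(np.float32)*1000))
E
python3 stn.py a.npz
```

```text
top 0.03 0.08 4692 [0.300077   0.32989893 0.33479052]
top 0.08 0.13 1862 [0.34530086 0.3468406  0.35400529]
top 0.13 0.2 4254 [0.36508373 0.36600251 0.37612338]
top 0.2 0.3 9726 [0.38268418 0.38611105 0.39318289]
top 0.3 0.5 6678 [0.39617469 0.39760045 0.42149823]
scene 0.03 0.08 3829 [0.30006103 0.32686798 0.33081395]
scene 0.08 0.13 2551 [0.34309732 0.3457738  0.35845647]
scene 0.13 0.2 4034 [0.36135594 0.36402359 0.36735719]
scene 0.2 0.3 6096 [0.37849585 0.38406141 0.38941238]
scene 0.3 0.5 853 [0.39357893 0.39457655 0.39706443]
a 0.03 0.08 29617 [0.300014   0.30464859 0.33213038]
a 0.08 0.13 7852 [0.34603905 0.3464311  0.34744826]
stock top 2624 0.10060407975337048 ((536.8275146484375, 236.458984375), (28.088016510009766, 89.8998031616211), 4.160018444061279)
blade 5671 0.08677750465085747 ((498.89532470703125, 266.6526794433594), (97.88632202148438, 24.229448318481445), 4.07819128036499)
table z -0.0009258635092612797
12483 ((509.5626525878906, 249.73414611816406), (144.2181854248047, 113.62710571289062), 4.116627216339111) plate z 0.011824529253405795
fence 3160 ((495.8772888183594, 296.90606689453125), (112.09528350830078, 14.188097953796387), 3.77093505859375) 0.023114671165034944
fence 1934 ((572.998291015625, 241.38018798828125), (14.327777862548828, 87.85673522949219), 4.089909553527832) 0.02318241824684039
```

Request:
servo_tool --increments '[[1,[0,0,25],0],[1,[0,0,25],0],[1,[0,0,10],0],[1,[0,0,5],0],[1,[0,0,0],0]]'

```text
time_s: 10.82
position: [0.5374, 0.2365, 0.0427]
tcp_rot: [[-0.071, 0.997, 0.001], [0.997, 0.071, 0.0], [0.0, 0.001, -1.0]]
force: [0.4, -0.3, -2.6]
opening: 0.178
```

Request:
servo_tool --increments '[[1,[0,0,1],0],[1,[0,0,1],0],[1,[0,0,1],0],[1,[0,0,0],0],[1,[0,0,0],0]]'

```text
time_s: 11.45
position: [0.537, 0.2367, 0.0395]
tcp_rot: [[-0.071, 0.997, 0.0], [0.997, 0.071, 0.0], [0.0, 0.0, -1.0]]
force: [-0.1, 0.4, -2.2]
opening: 0.179
```

Request:
servo_tool --increments '[[1,[0,0,1],0],[1,[0,0,0.5],0],[1,[0,0,0.5],0],[1,[0,0,0],0],[1,[0,0,0],0]]'

```text
time_s: 12.08
position: [0.537, 0.2367, 0.0374]
tcp_rot: [[-0.071, 0.997, -0.0], [0.997, 0.071, -0.0], [-0.0, -0.0, -1.0]]
force: [0.8, -0.2, -2.0]
opening: 0.177
```

Request:
servo_tool --increments '[[1,[0,0,0.5],0],[1,[0,0,0],0],[1,[0,0,0],0]]'

```text
time_s: 12.45
position: [0.537, 0.2367, 0.0369]
tcp_rot: [[-0.071, 0.997, 0.0], [0.997, 0.071, -0.0], [-0.0, 0.0, -1.0]]
force: [-0.0, 0.3, -2.8]
opening: 0.182
```

Request:
servo_tool --increments '[[1,[0,0,0.3],0],[1,[0,0,0],0],[1,[0,0,0],0]]'

```text
time_s: 12.82
position: [0.537, 0.2367, 0.0367]
tcp_rot: [[-0.071, 0.997, 0.0], [0.997, 0.071, 0.0], [0.0, 0.0, -1.0]]
force: [-0.5, 0.2, -1.4]
opening: 0.182
```

Request:
servo_tool --increments '[[1,[0,0,0.3],0],[1,[0,0,0],0],[1,[0,0,0],0]]'

```text
time_s: 13.2
position: [0.537, 0.2367, 0.0367]
tcp_rot: [[-0.071, 0.997, 0.0], [0.997, 0.071, -0.0], [-0.0, 0.0, -1.0]]
force: [-1.0, -0.3, 2.9]
opening: 0.179
```

Request:
servo_tool --increments '[[1,[0,0,0.3],0],[1,[0,0,0],0],[1,[0,0,0],0]]'

```text
time_s: 13.58
position: [0.537, 0.2367, 0.0367]
tcp_rot: [[-0.071, 0.997, 0.0], [0.997, 0.071, 0.0], [-0.0, 0.0, -1.0]]
force: [-1.7, -1.5, 6.2]
opening: 0.184
```

Request:
servo_tool --increments '[[1,[0,0,-0.7],0],[1,[3,4,0],0],[1,[3,4,0],0],[1,[3,4,0],0],[1,[0,0,0],0]]'

```text
time_s: 14.2
position: [0.5481, 0.2466, 0.0367]
tcp_rot: [[-0.071, 0.997, -0.001], [0.997, 0.071, -0.0], [-0.0, -0.001, -1.0]]
force: [-1.5, -1.0, 4.0]
opening: 0.181
```

Request:
servo_tool --increments '[[1,[0,1,0],0],[1,[0,1,0],0],[1,[0,1,0],0],[1,[0,0,0],0]]'

```text
time_s: 14.7
position: [0.5483, 0.2466, 0.0368]
tcp_rot: [[-0.071, 0.997, -0.006], [0.997, 0.071, -0.001], [-0.0, -0.006, -1.0]]
force: [-6.0, -0.7, 7.9]
opening: 0.181
```

Request:
servo_tool --increments '[[1,[0,0,-0.7],0],[1,[0,0,0],0],[1,[0,0,0],0]]'

```text
time_s: 15.08
position: [0.551, 0.2468, 0.0369]
tcp_rot: [[-0.071, 0.997, -0.001], [0.997, 0.071, 0.0], [0.0, -0.001, -1.0]]
force: [-1.3, 0.7, -2.9]
opening: 0.18
```

```bash
cat > chk.py <<'E'
from rig import bot
from h import *
import sys
z=np.load(sys.argv[1]); p,d=z["p"],z["d"]; ci=wrist_ci(bot,{"tcp_rot":z["R"],"position":z["t"]});P=cloud(ci,d)
c=np.array([.510,.23485]);a=np.radians(4.1);R=np.array([[np.cos(a),-np.sin(a)],[np.sin(a),np.cos(a)]])
S=P.copy(); S[...,:2]=(P[...,:2]-c)@R; S*=1000
for n,x0,x1,y0,y1,lo,hi in [("far fence",48,90,0,60,20,27),("stock top",0,64,-40,62,28.5,35),("left fence",-80,60,50,80,20,27),("blade",-80,20,20,62,15,19.5)]:
    m=(d>0)&(S[...,0]>x0)&(S[...,0]<x1)&(S[...,1]>y0)&(S[...,1]<y1)&(S[...,2]>lo)&(S[...,2]<hi)
    q=S[m]; 
    if len(q): print(n,len(q),q[:,2].mean().round(1),"1/99pct",np.percentile(q,[1,99],0)[:,:2].round(1).tolist(),cv2.minAreaRect(q[:,:2].astype(np.float32)))
E
python3 look.py b; python3 chk.py b.npz
```

```text
[0.5510245  0.2468292  0.03685827] [-1.31239686  0.7180045  -2.92563181] 0.1800575235459352 4.056716421580901
far fence 1663 23.3 1/99pct [[52.6, 3.1], [70.1, 53.9]] ((63.92979049682617, 28.542064666748047), (19.433931350708008, 56.68292236328125), 12.528539657592773)
stock top 2515 31.3 1/99pct [[28.5, -28.9], [56.1, 53.9]] ((42.263671875, 9.048870086669922), (90.41386413574219, 28.07896614074707), 89.85511016845703)
left fence 6082 23.2 1/99pct [[-64.2, 54.0], [46.2, 70.1]] ((-5.178409576416016, 61.96188735961914), (16.676429748535156, 121.82368469238281), 89.75244140625)
blade 4860 17.4 1/99pct [[-41.0, 30.5], [19.4, 54.1]] ((-10.944707870483398, 42.582908630371094), (25.644729614257812, 62.15349197387695), 89.11156463623047)
```

View pics/bw.png

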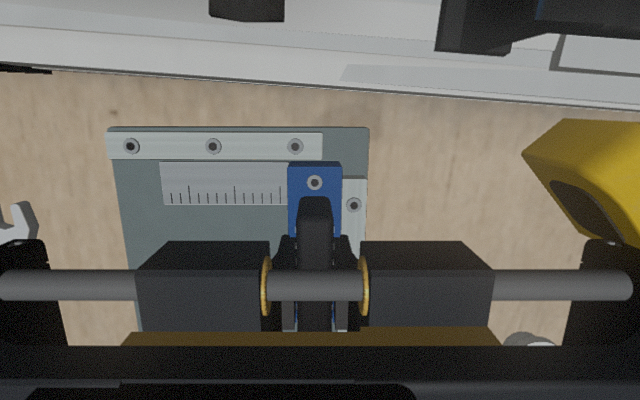

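View pics/bs.png

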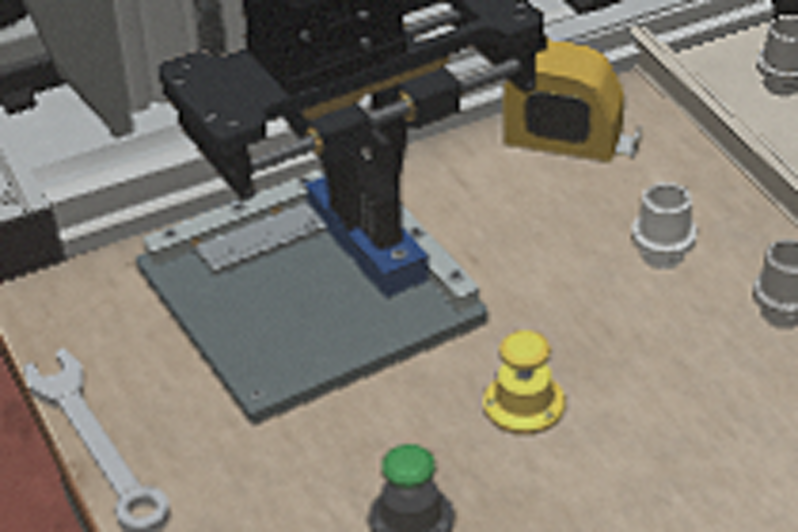

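Request:
servo_tool --increments '[[1,[0,0.5,0],0],[1,[0,0.4,0],0],[1,[0,0,0],0]]'

```text
time_s: 15.6
position: [0.5511, 0.2467, 0.037]
tcp_rot: [[-0.071, 0.997, -0.002], [0.997, 0.071, -0.0], [-0.0, -0.002, -1.0]]
force: [-4.1, 0.1, -3.9]
opening: 0.178
```

Request:
servo_tool --increments '[[1,[0.7,0,0],0],[1,[0.7,0,0],0],[1,[0.5,0,0],0],[1,[0,0,0],0]]'

```text
time_s: 16.1
position: [0.5511, 0.2478, 0.0373]
tcp_rot: [[-0.071, 0.997, -0.002], [0.997, 0.071, -0.002], [-0.001, -0.002, -1.0]]
force: [-4.3, -2.0, -2.5]
opening: 0.182
```

Request:
servo_tool --increments '[[1,[0.5,0,0.2],0],[1,[0.5,0,0],0],[1,[0,0,0],0],[1,[0,0,0],0]]'

```text
time_s: 16.6
position: [0.551, 0.2488, 0.0372]
tcp_rot: [[-0.071, 0.997, -0.002], [0.997, 0.071, -0.002], [-0.001, -0.002, -1.0]]
force: [-4.5, -3.1, -2.0]
opening: 0.181
```

Request:
servo_tool --increments '[[1,[0.5,0.4,0.2],0],[1,[0.3,0,0],0],[1,[0,0,0],0],[1,[0,0,0],0]]'

```text
time_s: 17.1
position: [0.551, 0.249, 0.0371]
tcp_rot: [[-0.072, 0.997, -0.003], [0.997, 0.072, -0.003], [-0.002, -0.003, -1.0]]
force: [-5.0, -3.9, -0.9]
opening: 0.181
```

```bash
python3 look.py c; python3 chk.py c.npz; python3 -c "
from rig import bot; print(bot.read_state()['moment'])"
```

```text
[0.55096067 0.24901034 0.03707543] [-5.0229971  -3.89508589 -0.86671659] 0.18059949887903606 4.109813494413791
far fence 1552 23.3 1/99pct [[52.1, 4.9], [70.0, 56.0]] ((63.678123474121094, 30.13232421875), (18.66396141052246, 57.31880187988281), 12.72171401977539)
stock top 2517 31.4 1/99pct [[28.6, -26.8], [56.2, 56.0]] ((42.32386016845703, 11.426082611083984), (89.70682525634766, 28.025184631347656), 89.86680603027344)
left fence 5992 23.2 1/99pct [[-64.2, 56.1], [46.2, 70.2]] ((-4.9262237548828125, 63.14219665527344), (14.581351280212402, 121.54043579101562), 89.66217803955078)
blade 4638 17.7 1/99pct [[-40.9, 32.6], [19.3, 55.4]] ((-10.945432662963867, 43.87753677368164), (23.451618194580078, 61.89961242675781), 89.69066619873047)
[-0.92243282  1.05130306 -0.11710884]
```

View pics/cw.png

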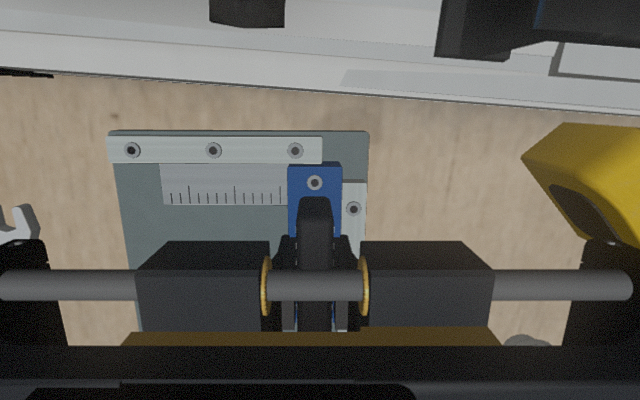

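Request:
servo_tool --increments '[[1,[0.5,0.5,0.2],0],[1,[0.5,0.5,0.2],0],[1,[0,0,0],0],[1,[0,0,0],0]]'

```text
time_s: 17.75
position: [0.551, 0.2491, 0.037]
tcp_rot: [[-0.072, 0.997, -0.005], [0.997, 0.072, -0.004], [-0.004, -0.006, -1.0]]
force: [-6.6, -7.0, 3.0]
opening: 0.181
```

Request:
servo_tool --increments '[[1,[0.5,0.3,0.2],0],[1,[0,0,0],0],[1,[0,0,0],0],[1,[0,0,0],0]]'

```text
time_s: 18.25
position: [0.551, 0.2491, 0.037]
tcp_rot: [[-0.072, 0.997, -0.006], [0.997, 0.072, -0.005], [-0.005, -0.006, -1.0]]
force: [-7.0, -8.9, 4.2]
opening: 0.185
```

```bash
python3 look.py e; python3 chk.py e.npz; python3 -c "
from rig import bot; s=bot.read_state(); print(s['moment'],s['tcp_rot'].round(4))"
```

```text
[0.55103466 0.24909985 0.03703935] [-7.0150753  -8.86931051  4.19305533] 0.1845832984945385 4.147297162856471
far fence 1555 23.3 1/99pct [[51.6, 5.1], [70.1, 56.1]] ((63.88965606689453, 30.31421661376953), (19.04961585998535, 57.08392333984375), 12.752996444702148)
stock top 2514 31.3 1/99pct [[28.6, -26.8], [56.3, 56.1]] ((42.5150032043457, 11.40899658203125), (28.069538116455078, 89.90151977539062), 0.10940198600292206)
left fence 5999 23.2 1/99pct [[-64.1, 56.1], [46.2, 70.2]] ((-5.2214813232421875, 61.473697662353516), (17.676002502441406, 122.0556869506836), 89.77242279052734)
blade 4624 17.8 1/99pct [[-40.9, 32.6], [19.4, 55.2]] ((-11.020172119140625, 43.936851501464844), (23.41775894165039, 62.08087921142578), 89.7862319946289)
[-1.74469808  1.39357016 -0.08325237] [[-0.0724  0.9974 -0.006 ]
 [ 0.9974  0.0723 -0.0051]
 [-0.0047 -0.0063 -1.    ]]
```

View pics/es.png

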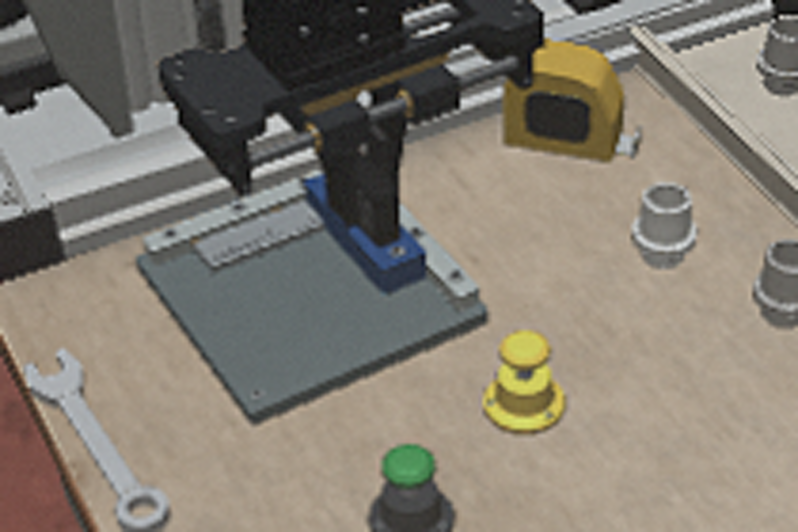

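View pics/et.png

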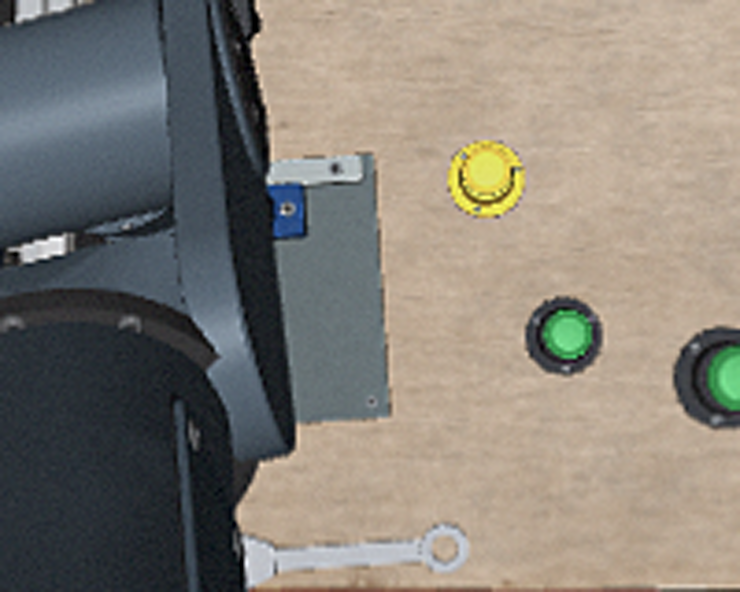

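```bash
cat > fit.py <<'E'
from rig import bot
from h import *
import sys
for f in sys.argv[1:]:
    z=np.load(f); p,d=z["p"],z["d"]; ci=wrist_ci(bot,{"tcp_rot":z["R"],"position":z["t"]});P=cloud(ci,d)
    c=np.array([.510,.23485]);a=np.radians(4.1);R=np.array([[np.cos(a),-np.sin(a)],[np.sin(a),np.cos(a)]])
    S=P.copy(); S[...,:2]=(P[...,:2]-c)@R; S*=1000
    def pl(n,x0,x1,y0,y1,lo,hi):
        m=(d>0)&(S[...,0]>x0)&(S[...,0]<x1)&(S[...,1]>y0)&(S[...,1]<y1)&(S[...,2]>lo)&(S[...,2]<hi)
        q=S[m]; A=np.c_[q[:,:2]-[42,11],np.ones(len(q))]; s=np.linalg.lstsq(A,q[:,2],rcond=None)[0]; r=q[:,2]-A@s
        print(f,n,len(q),"slopes x,y",s[:2].round(4),"z at grip",s[2].round(2),"rms",r.std().round(2))
    pl("plate",-60,60,-60,26,9,15);pl("stock",31,53,-30,54,29,34);pl("blade",-40,24,36,53,14,20);pl("fenceL",-60,40,58,68,21,26);pl("fenceF",58,68,0,44,21,26)
    # edges per row: stock outer edge / left-fence face
    st=(S[...,2]>28)&(S[...,2]<35)&(d>0)
    for y in range(42,56,3):
        q=S[st&(abs(S[...,1]-y)<1.5)&(S[...,0]>20)&(S[...,0]<66)]
        if len(q): print("  y",y,"stock x",np.percentile(q[:,0],[1,99]).round(1),end=";")
    for x in (-35,-25,-15,-5,5,15,22):
        q=S[(d>0)&(S[...,2]>21)&(S[...,2]<26)&(abs(S[...,0]-x)<3)&(S[...,1]>50)&(S[...,1]<75)]
        b=S[(d>0)&(S[...,2]>15)&(S[...,2]<19.5)&(abs(S[...,0]-x)<3)&(S[...,1]>50)&(S[...,1]<62)]
        print("  x",x,"fence y",np.percentile(q[:,1],2).round(1),"blade",np.percentile(b[:,1],98).round(1) if len(b) else None,end=";")
    print()
E
python3 fit.py c.npz e.npz
```

```text
c.npz plate 4625 slopes x,y [ 0.0005 -0.0024] z at grip 11.16 rms 0.6
c.npz stock 1463 slopes x,y [-0.0033 -0.0027] z at grip 31.6 rms 0.74
c.npz blade 3583 slopes x,y [-0.006  -0.0069] z at grip 17.62 rms 0.62
c.npz fenceL 3683 slopes x,y [0.001  0.0064] z at grip 23.02 rms 0.84
c.npz fenceF 1096 slopes x,y [0.0146 0.0127] z at grip 22.89 rms 0.78
  y 42 stock x [29. 56.];  y 45 stock x [28.9 55.9];  y 48 stock x [28.5 56.3];  y 51 stock x [28.6 56.3];  y 54 stock x [28.7 56.2];  x -35 fence y 56.9 blade 55.5;  x -25 fence y 56.8 blade 55.5;  x -15 fence y 56.9 blade 55.6;  x -5 fence y 56.3 blade 55.1;  x 5 fence y 56.3 blade 55.1;  x 15 fence y 56.3 blade 55.0;  x 22 fence y 56.4 blade 55.0;
e.npz plate 4628 slopes x,y [ 0.0007 -0.0018] z at grip 11.16 rms 0.61
e.npz stock 1461 slopes x,y [-0.0043 -0.0037] z at grip 31.58 rms 0.72
e.npz blade 3575 slopes x,y [-0.0095 -0.0095] z at grip 17.57 rms 0.63
e.npz fenceL 3700 slopes x,y [0.0002 0.0039] z at grip 23.13 rms 0.84
e.npz fenceF 1090 slopes x,y [0.0117 0.0088] z at grip 23.02 rms 0.82
  y 42 stock x [29. 56.];  y 45 stock x [29.  55.9];  y 48 stock x [28.6 56.4];  y 51 stock x [28.6 56.2];  y 54 stock x [28.7 56.2];  x -35 fence y 56.8 blade 55.6;  x -25 fence y 56.9 blade 55.5;  x -15 fence y 56.8 blade 55.5;  x -5 fence y 56.4 blade 55.1;  x 5 fence y 56.3 blade 55.0;  x 15 fence y 56.4 blade 55.1;  x 22 fence y 56.4 blade 55.1;
```

Request:
servo_tool --increments '[[1,[-1.0,-0.6,0],0],[1,[0,0,0],0],[1,[0,0,0],0],[1,[0,0,0],0]]'

```text
time_s: 18.9
position: [0.5511, 0.2491, 0.037]
tcp_rot: [[-0.072, 0.997, -0.005], [0.997, 0.072, -0.004], [-0.003, -0.005, -1.0]]
force: [-6.4, -6.3, 3.4]
opening: 0.178
```

```bash
python3 look.py f; python3 fit.py f.npz; python3 -c "
from rig import bot; s=bot.read_state(); print(s['moment'],s['tcp_rot'].round(4))"
```

```text
[0.55105102 0.24906634 0.03704742] [-6.39288095 -6.29227984  3.35895531] 0.17827816348345174 4.128348219916424
f.npz plate 4640 slopes x,y [ 0.001  -0.0022] z at grip 11.21 rms 0.61
f.npz stock 1457 slopes x,y [-0.0067 -0.0031] z at grip 31.58 rms 0.75
f.npz blade 3571 slopes x,y [-0.0085 -0.0051] z at grip 17.44 rms 0.62
f.npz fenceL 3701 slopes x,y [0.001  0.0128] z at grip 22.72 rms 0.85
f.npz fenceF 1093 slopes x,y [0.0061 0.0117] z at grip 23.12 rms 0.79
  y 42 stock x [29. 56.];  y 45 stock x [28.6 55.9];  y 48 stock x [28.6 56.4];  y 51 stock x [28.6 56.4];  y 54 stock x [28.8 56.3];  x -35 fence y 56.8 blade 55.6;  x -25 fence y 56.9 blade 55.6;  x -15 fence y 56.3 blade 55.0;  x -5 fence y 56.3 blade 55.0;  x 5 fence y 56.3 blade 55.1;  x 15 fence y 56.3 blade 55.1;  x 22 fence y 56.4 blade 55.0;
[-1.25618254  1.26886553 -0.07711237] [[-0.072   0.9974 -0.0046]
 [ 0.9974  0.072  -0.0035]
 [-0.0032 -0.0048 -1.    ]]
```

Request:
servo_tool --increments '[[1,[-0.2,-0.8,0],0],[1,[0,0,0],0],[1,[0,0,0],0],[1,[0,0,0],0],[1,[0,0,0],0]]'

```text
time_s: 19.68
position: [0.551, 0.2491, 0.037]
tcp_rot: [[-0.072, 0.997, -0.003], [0.997, 0.072, -0.003], [-0.003, -0.003, -1.0]]
force: [-5.4, -6.0, 2.8]
opening: 0.182
```

Request:
servo_tool --increments '[[1,[0,0,0],0],[1,[0,0,0],0],[1,[0,0,0],0],[1,[0,0,0],0]]'

```text
time_s: 20.18
position: [0.551, 0.2491, 0.037]
tcp_rot: [[-0.072, 0.997, -0.003], [0.997, 0.072, -0.003], [-0.003, -0.003, -1.0]]
force: [-5.1, -4.8, 2.3]
opening: 0.182
```

```bash
python3 look.py g; python3 fit.py g.npz; python3 -c "
from rig import bot; s=bot.read_state(); print(s['moment'],s['tcp_rot'].round(4))"
```

```text
[0.55099434 0.24907979 0.03703189] [-5.09442154 -4.7564623   2.26824715] 0.18155260312863622 4.125705489678109
g.npz plate 4609 slopes x,y [ 0.0012 -0.0015] z at grip 11.21 rms 0.6
g.npz stock 1460 slopes x,y [-0.002  -0.0037] z at grip 31.56 rms 0.73
g.npz blade 3571 slopes x,y [-0.0056 -0.0083] z at grip 17.6 rms 0.63
g.npz fenceL 3723 slopes x,y [0.0013 0.0035] z at grip 23.22 rms 0.85
g.npz fenceF 1090 slopes x,y [0.0029 0.0121] z at grip 23.18 rms 0.82
  y 42 stock x [29.  55.9];  y 45 stock x [29.  55.9];  y 48 stock x [28.5 56.4];  y 51 stock x [28.6 56.3];  y 54 stock x [28.7 56.2];  x -35 fence y 56.9 blade 55.6;  x -25 fence y 56.9 blade 55.5;  x -15 fence y 56.3 blade 55.1;  x -5 fence y 56.4 blade 55.1;  x 5 fence y 56.4 blade 55.1;  x 15 fence y 56.4 blade 55.1;  x 22 fence y 56.5 blade 55.1;
[-1.15721726  1.05123184 -0.09939621] [[-0.0719  0.9974 -0.003 ]
 [ 0.9974  0.0719 -0.003 ]
 [-0.0028 -0.0032 -1.    ]]
```

View pics/gw.png

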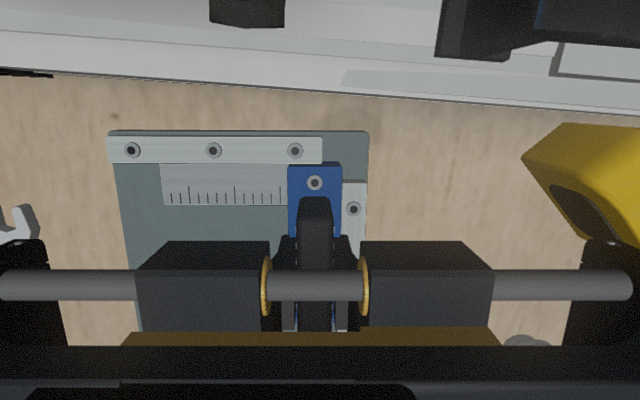

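```bash
python3 -c "
from rig import bot; print(bot.hand_in())"
```

```text
the job is handed in; nothing more can be done
None
```

The checker is zeroed and the try square is seated in the corner, still gripped and pressed against both fences. I handed the job in at about 20 s.

- **Plunger:** I pushed the larger green plunger until it would go no further, where the force rose to 28 N. After release, the scene and wrist pictures showed it back up.
- **Seating:** The last wrist picture and depth show the stock's outer side at x ≈ 56 mm and its end at y ≈ 56 mm of the station. The square's yaw matches the fences within about 0.1°. The depth reading of the blade edge came out about 1 mm short of the fence, evenly along its length. I put that down to edge noise in the depth camera.
- **Pressing:** The square pushes with about 5 N against each fence and about 5 N down on the plate, including its own weight. The jaws are on the 16 mm bar.
- **Flatness:** The sideways push leaves a tilt of about 0.2° by the tool pose. The blade tip may therefore stand a few tenths of a millimetre off the plate. I eased the pushing force to get it that low.
- **Other objects:** The path stayed clear of the cups, tape measure, spanner and the two other plungers. They looked undisturbed in the pictures; I did not measure their positions.

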